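Tip the refill carton into its bay and push it home

ROBOT

A 7-joint arm with a two-finger parallel gripper is mounted at the origin on the work surface. World frame = base frame: x ahead of the robot, y to its left, z up, the work surface at z = 0. Lengths are in m, angles in degrees, forces in N, time in s.
With the tool pointing down it reaches from about 0.4 to 0.85 m from the base axis. Payload 4.4 kg.
Tool frame: the origin (TCP) lies midway between the tips of the shut fingers; the grasp point (between the pads) lies 19 mm behind it; z points along the fingers, y is the line along which they close (so a half turn about z gives the same grasp; the last joint's range is limited). The gripper opens to 94 mm and grips with 3 to 60 N. Pads are 16 mm wide; open, the fingers measure 119 mm over their backs; the gripper's body (75 mm by 177 mm) begins 78 mm behind the grasp point.
Start: joints at [64.527, 36.005, 2.206, 86.941, -1.547, 57.084, -1.146], TCP at [0.24, -0.604, 0.205] pointing down, gripper open.
Joint ranges: [-175.42, 175.42], [-21.48, 121.26], [-71.46, 75.88], [10.55, 141.38], [-63.04, 243.04], [13.31, 113.54], [-168.57, 168.57]. Speed limits (degrees/s): [147.25, 147.25, 180, 180, 180, 180, 180].

INTERFACE

Orientations are given as [roll, pitch, yaw] about the fixed x, y, z axes, in that order (R = Rz(yaw) Ry(pitch) Rx(roll)).
In Python, from plant import manip, optics gives the robot as it stands.
- The arm moves only by the tool carry_out, never from a script. Its argument "deltas" is a list of rows, each a list of 3 entries, a list of its own where there are three numbers: the opening in per cent of the stroke, from 0 (shut) to 100 (fully open), then the shift along the tool's x, y, z in mm, then the turn, a rotation vector about the tool's x, y, z in degrees. A call has exactly 8 rows; each row shifts and turns the commanded pose from where the row before left it, along the tool's axes as they then stand; what a row does not reach is not made up. A row lasts 1/10 s, in which the tool goes at most 50 mm and 8.59 degrees, less where a joint would pass 70% of its speed; a pose out of reach is approached as far as the arm can. A call is refused whole if a number of a shift passes 50 or a number of a turn 8.59, either way. A call with a gripper value outside its range is refused whole. The fingers move at their own pace and stop on an object; "force" is the grip in N (left out, the last holds). Time passes only in rows, so rows that do not move let the fingers close, or fill a call up. It gives the time, the measured TCP pose, the force, the opening and the grip force at its end, in the units of the state.
- manip.sense(): the state, without advancing time (a new reading comes with each control period).
- optics.capture(name): name is "scene" or "top" or "wrist"; returns (picture, depth): 480x640x3 uint8, red, green, blue; 480x640 float32, m along the optical axis (not along the pixel's ray), 0 where there is no reading.
- optics.camera_params(name): a dict with "fx", "fy", "cx", "cy" (pixels), "eye" and "attitude" of the camera in the world; the wrist camera has in their place "hand_eye" (4x4, takes a point from camera to tool coordinates, whose origin is the TCP and whose axes are the flange's). Camera axes: x right, y down, z forward; pixel columns grow to the right and rows downward; lengths in m; the calibration is good to about 2 mm. A picture is of the moment at which its call begins: read the wrist's pose just before it. camera_params takes no time and is no camera call.
- manip.hand_in(): hands the job in; it is judged then, once.
The state is a dict: "time": time; "q": joint angles; "joint_velocities": joint speeds; "joint_torque": joint torques, N m; "tcp_pos": TCP position; "tool_rot": TCP orientation; "ft_force": force on the tool from outside, world axes, zero at the start; "moment": the same for the moment, N m; "finger_gap": opening from 0.0 (shut) to 1.0 (fully open); "grip_force": force on a finger pad.
Only numpy, scipy, OpenCV 4.12 (cv2) and the standard library are available. Lean on these libraries where they do the work, as an engineer would, in place of code of your own. Each camera call takes 0.05 s, during which the arm holds its last target. There are 200 camera calls.

TASK

Push the standing refill carton near its top so that it tips over towards the end stop and lands lying, round window up, inside the navy-outlined bay. Then push it along the bench by its foot end until its top end is fully home and square against the aluminium stop, still within the outline, and move clear of it. Do not pick it up, and leave everything else where it stands.

Things in the scene. Friction and masses are not known exactly. Their poses are not given: they have to be found in the camera images.
- carton: Rigid closed kraft carton with a navy band near its top, standing on end: 55 thick (its x), 90 wide (y), 150 tall (z) mm, 0.2 to 0.45 kg. Origin: centre of its underside. A round green window is on its -x face; its +x face looks to the bay's stop and stands 20 to 55 mm inside the bay. Pushed high it tips over its +x bottom edge, hardly sliding, and falls alone past 20 degrees
- bay: Marked bay: cream rectangle painted flat on the bench, 240 (its x) by 160 (y) mm inside a navy outline. Origin: its centre, at bench height. Its x runs from the open near line (x = -120 mm) to a fixed aluminium end stop, inner face at x = +120 mm, 14 thick, 172 wide, 30 high. Place and yaw vary; the carton starts within 5 degrees of its yaw and 10 mm of its middle line
- carton_foot_l (a point): corner of the carton's landing (+x) face, at its foot, on its +y side; in the carton's frame (27.5, 45, 0) mm. Moves with the carton
- carton_foot_r (a point): corner of the carton's landing (+x) face, at its foot, on its -y side; in the carton's frame (27.5, -45, 0) mm. Moves with the carton
- carton_top_l (a point): corner of the carton's landing (+x) face, at its top, on its +y side; in the carton's frame (27.5, 45, 150) mm. Moves with the carton
- carton_top_r (a point): corner of the carton's landing (+x) face, at its top, on its -y side; in the carton's frame (27.5, -45, 150) mm. Moves with the carton
- dispenser: Bystander: navy plastic dispenser, 80 x 100 x 130 mm high, loose; origin at the centre of its underside
- bowl: Bystander: stainless steel bowl, 160 mm across, 55 mm high, loose; origin at the centre of its underside
- flashlight: Bystander: silver aluminium flashlight with a toggle switch, standing on its lens, 52 mm across at the foot, 150 mm high, loose; origin at the centre of its underside
- roll_a: Bystander: green refill roll standing on end about 150 mm from the bay's middle on its +y side, 38 mm across, 60 mm high, loose; origin at the centre of its underside
- roll_b: Bystander: the same kind of roll on the bay's -y side
- tin: Bystander: flat round tin with an orange lid, 70 mm across, 22 mm high, loose; origin at the centre of its underside
Things that resemble listed ones, but are neither listed nor needed, are in the scene too. What is meant by the carton is not red, and is the smaller of those in its own colour.

How it is judged:
By the outcome, as a careful person would: the job done as asked, in the order asked, and still so for the second after the job is handed in, with the robot touching nothing.
It also fails if it takes over 62 s, if anything falls off the work surface, if the arm or the gripper's body presses on something with over 40 N, if the wrist force passes 120 N, or if a joint passes its speed limit or range.

## Working session

There is one attempt and no reset: what is moved stays moved. The work goes in short steps, Python scripts to look and compute and a tool call to move; the robot and the scene stay as the last step left them, time stands still between calls to the robot, and variables do not carry over. Pictures are saved under pics/ and viewed, at most 10 in all, crops included, and the job is handed in when it is done.

Besides the shell and the picture viewer there is one more tool, called after "Request:" by a JSON object that holds its "fn" and its "kwargs", one argument or row to a line. carry_out: Moves the arm, as the interface text tells. Its arguments: {"type":"object","properties":{"deltas":{"type":"array","items":{"type":"array"}},"force":{"type":"number"}},"required":["deltas"]}

```bash
mkdir -p pics
python3 - <<'E'
from plant import manip, optics
import cv2, numpy as np
for n in ("scene","top"):
    p,d=optics.capture(n); cv2.imwrite(f"pics/{n}0.png",p[:,:,::-1]); np.savez(f"{n}0.npz",p=p,d=d)
    print(n,optics.camera_params(n))
print(optics.camera_params("wrist")); s=manip.sense(); print(s)
E
```

```text
scene {'fx': 493.9419838431467, 'fy': 493.9419838431467, 'cx': 317.99427656732126, 'cy': 244.12117520762604, 'eye': array([1.22218357, 0.05582261, 1.07000179]), 'attitude': array([-144.43825511,   -0.4656208 ,   95.91287884])}
top {'fx': 489.2941723097936, 'fy': 489.2941723097936, 'cx': 322.83247167397496, 'cy': 237.21280284926164, 'eye': array([ 0.47433587, -0.02772585,  1.29251357]), 'attitude': array([-175.88542598,    1.23478547,  -90.632889  ])}
{'fx': 383.5573769852082, 'fy': 383.5573769852082, 'cx': 315.07747241930247, 'cy': 239.36665416669953, 'hand_eye': array([[-3.78264615e-04, -9.72229309e-01, -2.34029972e-01,
         6.71190904e-02],
       [ 9.99999334e-01, -1.12622921e-04, -1.14843862e-03,
        -4.39191804e-04],
       [ 1.09018855e-03, -2.34030250e-01,  9.72228704e-01,
        -1.79077537e-01],
       [ 0.00000000e+00,  0.00000000e+00,  0.00000000e+00,
         1.00000000e+00]])}
{'time': 0.1, 'q': array([64.52606006, 36.05253861,  2.20236442, 86.9874017 , -1.54574751,
       57.08268791, -1.14593985]), 'joint_velocities': array([ 0.01857543, -0.04777402, -0.01625523, -0.18579803, -0.03342981,
       -0.03049125,  0.08165091]), 'joint_torque': array([ 3.40033534e-03, -5.50795984e+01,  1.14754938e+00, -1.87117159e+01,
       -5.21256134e-02,  1.91990915e-02,  9.80115624e-05]), 'tcp_pos': array([ 0.24019406, -0.60338433,  0.20467416]), 'tool_rot': array([-1.79907052e+02,  1.62580374e-03,  2.17048849e+01]), 'ft_force': array([ 1.03069685, -0.23635693,  0.29265589]), 'moment': array([-0.00942322, -0.02667328,  0.02995889]), 'grip_force': 0.0, 'finger_gap': 1.0034089090386213}
```

View pics/scene0.png

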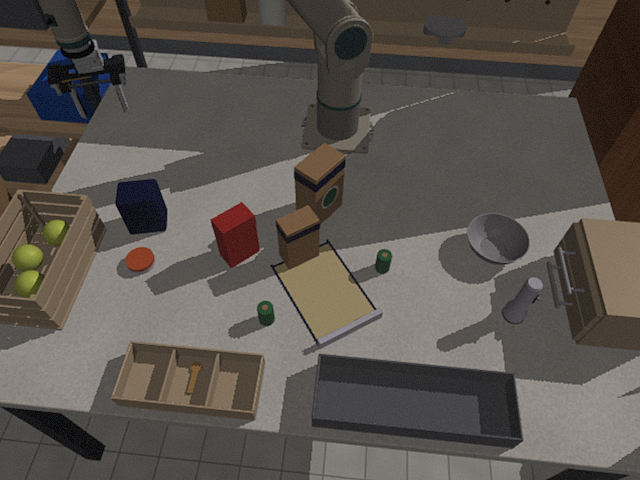

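View pics/top0.png

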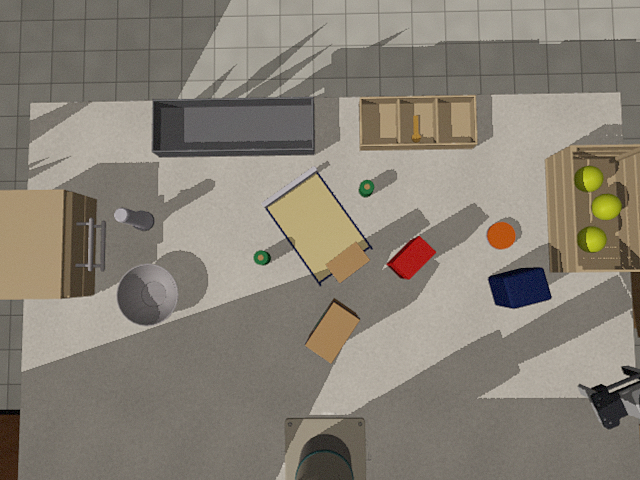

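In the scene view there are three cartons:
- kraft, small, at (298,238), top view (347,262)
- kraft, larger, at (320,185), top view (332,331)
- red, at (235,235)

The small kraft one fits the description: it isn't red, it's the smaller of its colour, and it stands at the bay's near line. The bay runs from the near line at top (345,265) to the stop at top (292,190). Next I'll confirm with a crop and measure.

```bash
cat > h.py <<'E'
import numpy as np, cv2
from scipy.spatial.transform import Rotation as R
from plant import manip, optics
def cam(name, s=None):
    c=optics.camera_params(name)
    if "eye" in c: return c, R.from_euler("xyz",c["attitude"],degrees=True).as_matrix(), np.array(c["eye"])
    T=np.eye(4); T[:3,:3]=R.from_euler("xyz",s["tool_rot"],degrees=True).as_matrix(); T[:3,3]=s["tcp_pos"]
    T=T@c["hand_eye"]; return c,T[:3,:3],T[:3,3]
def ray(C,uv,z):
    c,M,e=C; uv=np.atleast_2d(uv).astype(float)
    d=np.c_[(uv[:,0]-c["cx"])/c["fx"],(uv[:,1]-c["cy"])/c["fy"],np.ones(len(uv))]@M.T
    return e+d*((z-e[2])/d[:,2])[:,None]
def cloud(C,d):
    c,M,e=C; v,u=np.mgrid[:d.shape[0],:d.shape[1]]
    P=np.stack([(u-c["cx"])/c["fx"]*d,(v-c["cy"])/c["fy"]*d,d],-1)@M.T+e
    P[d<=0]=np.nan; return P
def rect(xy):
    (c,wh,a)=cv2.minAreaRect((np.asarray(xy)[:,:2]*1000).astype(np.float32)); return c,wh,a,cv2.boxPoints((c,wh,a))
E
python3 - <<'E'
from h import *
z=np.load("top0.npz"); p,d=z["p"],z["d"]; C=cam("top"); P=cloud(C,d)
np.set_printoptions(precision=1,suppress=True)
hsv=cv2.cvtColor(p,cv2.COLOR_RGB2HSV)
# box tops
for nm,(u,v) in dict(carton=(347,262),big=(332,331),red=(418,252),disp=(515,285)).items():
    z0=np.nanmedian(P[v-3:v+4,u-3:u+4,2]); m=(abs(P[...,2]-z0)<.012)
    n,l=cv2.connectedComponents(m.astype(np.uint8)); m=l==l[v,u]
    print(nm,z0,m.sum(),*rect(P[m]))
# bay: cream
m=(hsv[...,0]>18)&(hsv[...,0]<32)&(hsv[...,1]>60)&(P[...,2]<.015)
n,l=cv2.connectedComponents(m.astype(np.uint8)); m=l==l[220,310]
ys,xs=np.nonzero(m); print("cream",m.sum(),*rect(ray(C,np.c_[xs,ys],0)))
m=(P[...,2]>.02)&(P[...,2]<.045); n,l,st,ce=cv2.connectedComponentsWithStats(m.astype(np.uint8))
for i in range(1,n):
    if abs(ce[i]-[292,190]).max()<25 and st[i,4]>30: print("stop",st[i,4],*rect(P[l==i]))
for nm,(u,v) in dict(ra=(366,187),rb=(262,257),tin=(501,235),fl=(122,215),bowl=(147,293)).items(): print(nm,P[v,u]*1000)
s=np.load("scene0.npz")["p"][150:330,200:420]
cv2.imwrite("pics/crop.png",cv2.resize(s,None,fx=3,fy=3)[:,:,::-1])
E
```

```text
carton 0.15040634831481192 911 (497.7651672363281, -59.74413299560547) (55.15858459472656, 90.05448150634766) 36.162349700927734 [[ 448.9  -39.7]
 [ 502.1 -112.4]
 [ 546.6  -79.8]
 [ 493.5   -7.1]]
big 0.19411268780791113 1696 (341.2047119140625, -22.570343017578125) (71.21842956542969, 116.40283203125) 55.48362350463867 [[273.1 -18.9]
 [369.  -84.9]
 [409.3 -26.2]
 [313.4  39.7]]
red 0.15027805272475558 939 (506.94134521484375, -214.9266815185547) (55.40763473510742, 90.03047943115234) 44.57124328613281 [[ 455.6 -202.3]
 [ 518.8 -266.4]
 [ 558.3 -227.6]
 [ 495.1 -163.4]]
disp 0.13029538564234677 1463 (432.64337158203125, -481.44952392578125) (80.42654418945312, 100.44966888427734) 13.581769943237305 [[ 381.8 -442.1]
 [ 405.3 -539.7]
 [ 483.5 -520.8]
 [ 459.9 -423.2]]
cream 5016 (596.7811889648438, 13.824676513671875) (241.31629943847656, 160.86814880371094) 34.768943786621094 [[ 451.8   11.1]
 [ 543.5 -121.1]
 [ 741.8   16.6]
 [ 650.   148.7]]
stop 386 (699.8429565429688, 86.14888000488281) (15.477044105529785, 171.67181396484375) 34.669246673583984 [[644.7 152.3]
 [742.3  11.2]
 [755.   20. ]
 [657.4 161.1]]
ra [ 689.5 -113.1   61.7]
rb [515.2 152.4  58. ]
tin [ 565.9 -461.6   23.1]
fl [616.  472.9 146.8]
bowl [425.6 464.1   6.1]
```

View pics/crop.png

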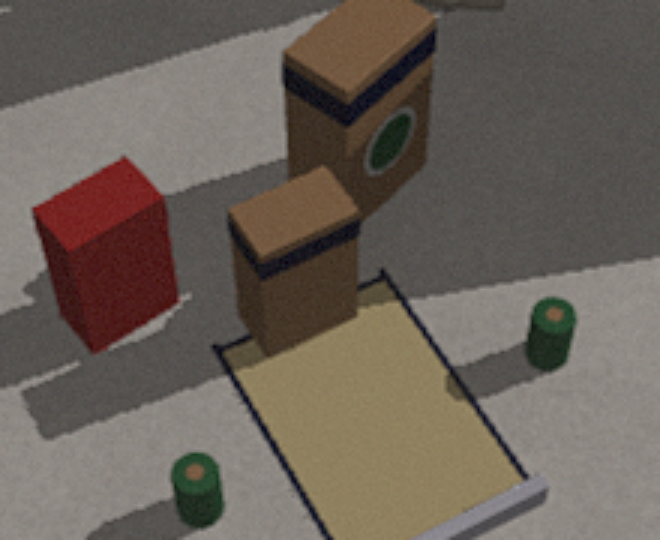

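The crop confirms it: the small kraft carton with the navy band, at crop (295,260), stands just inside the bay's near line. The larger kraft one, at (365,100), stands behind it. Measured carton centre is (498,-60) mm, yaw 36.2°. The bay centre is (597,14), yaw 34.7°. I'll approach behind the carton with the fingers half open across its face.

Request:
{"fn": "carry_out", "kwargs": {
  "deltas": [
    [50, [0, 0, -10], [0, 0, -7.25]],
    [50, [0, 0, -10], [0, 0, -7.25]],
    [50, [29, -18, 0], [0, 0, 0]],
    [50, [29, -18, 0], [0, 0, 0]],
    [50, [29, -18, 0], [0, 0, 0]],
    [50, [29, -18, 0], [0, 0, 0]],
    [50, [29, -18, 0], [0, 0, 0]],
    [50, [29, -18, 0], [0, 0, 0]]
  ]
}}

```text
time: 0.9
tcp_pos: [0.3172, -0.4124, 0.2252]
tool_rot: [-180.0, -0.0, 36.2]
ft_force: [0.8, -1.0, 0.5]
finger_gap: 0.502
grip_force: 0.0
```

Request:
{"fn": "carry_out", "kwargs": {
  "deltas": [
    [50, [29, -18, 0], [0, 0, 0]],
    [50, [29, -18, 0], [0, 0, 0]],
    [50, [29, -18, 0], [0, 0, 0]],
    [50, [29, -18, 0], [0, 0, 0]],
    [50, [29, -18, 0], [0, 0, 0]],
    [50, [29, -18, 0], [0, 0, 0]],
    [50, [29, -18, 0], [0, 0, 0]],
    [50, [0, 0, 0], [0, 0, 0]]
  ]
}}

```text
time: 1.7
tcp_pos: [0.408, -0.1878, 0.2254]
tool_rot: [-179.9, -0.1, 36.6]
ft_force: [0.0, 0.1, 0.6]
finger_gap: 0.497
grip_force: 0.0
```

Request:
{"fn": "carry_out", "kwargs": {
  "deltas": [
    [50, [21, -13, 0], [0, 0, 0]],
    [50, [21, -13, 0], [0, 0, 0]],
    [50, [21, -12, 0], [0, 0, 0]],
    [50, [20, -12, 0], [0, 0, 0]],
    [50, [0, 0, 25], [0, 0, 0]],
    [50, [0, 0, 35], [0, 0, 0]],
    [50, [0, 0, 35], [0, 0, 0]],
    [50, [0, 0, 0], [0, 0, 0]]
  ]
}}

```text
time: 2.5
tcp_pos: [0.4403, -0.1033, 0.1273]
tool_rot: [-179.7, 0.4, 36.2]
ft_force: [-0.8, 0.3, 0.4]
finger_gap: 0.496
grip_force: 0.0
```

Run:
```python
from h import *
s=manip.sense(); print(s["tcp_pos"],s["tool_rot"],s["q"],s["ft_force"])
p,d=optics.capture("top"); P=cloud(cam("top"),d)
for w in ((497.8,-59.7),(341.2,-22.6)):
    m=(np.hypot(P[...,0]*1e3-w[0],P[...,1]*1e3-w[1])<70)&(abs(P[...,2]-(.15 if w[0]>400 else .194))<.006)
    print(m.sum(),rect(P[m])[:3])
p,d=optics.capture("scene"); cv2.imwrite("pics/s1.png",cv2.resize(p[100:360,150:450],None,fx=2,fy=2)[:,:,::-1])
```

```text
[ 0.44034659 -0.10325955  0.1272545 ] [-179.65629496    0.35622318   36.17035023] [ 14.27184054  27.71567823  -6.48316949 121.50203639   5.77029617
  31.55865237 -50.25100715] [-0.78878364  0.26445661  0.38634065]
853 ((497.75274658203125, -59.734130859375), (54.88567352294922, 89.79658508300781), 36.549827575683594)
1383 ((336.0428161621094, -19.00103759765625), (70.78620147705078, 103.81038665771484), 55.455284118652344)
```

View pics/s1.png

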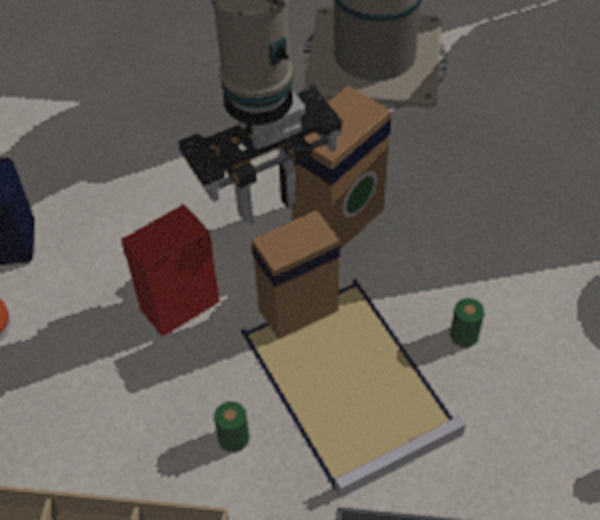

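The gripper is behind the carton, crop (265,185), and nothing has moved. TCP to face is about 37 mm. I'll push.

Request:
{"fn": "carry_out", "kwargs": {
  "deltas": [
    [50, [10, 0, 0], [0, 0, 0]],
    [50, [10, 0, 0], [0, 0, 0]],
    [50, [10, 0, 0], [0, 0, 0]],
    [50, [5, 0, 0], [0, 0, 0]],
    [50, [6, 0, 0], [0, 0, 0]],
    [50, [6, 0, 0], [0, 0, 0]],
    [50, [6, 0, 0], [0, 0, 0]],
    [50, [6, 0, 0], [0, 0, 0]]
  ]
}}

```text
time: 3.4
tcp_pos: [0.4918, -0.0679, 0.1304]
tool_rot: [-180.0, -0.0, 36.2]
ft_force: [-0.1, -0.3, 0.9]
finger_gap: 0.496
grip_force: 0.2
```

Request:
{"fn": "carry_out", "kwargs": {
  "deltas": [
    [50, [6, 0, 0], [0, 0, 0]],
    [50, [6, 0, 0], [0, 0, 0]],
    [50, [6, 0, 0], [0, 0, 0]],
    [50, [6, 0, 0], [0, 0, 0]],
    [50, [6, 0, 0], [0, 0, 0]],
    [50, [0, 0, 0], [0, 0, 0]],
    [50, [0, 0, 0], [0, 0, 0]],
    [50, [0, 0, 0], [0, 0, 0]]
  ]
}}

```text
time: 4.2
tcp_pos: [0.5154, -0.0507, 0.1304]
tool_rot: [-180.0, 0.0, 36.2]
ft_force: [-0.1, -0.9, 1.0]
finger_gap: 0.503
grip_force: 0.0
```

```bash
cat > look.py <<'E'
from h import *
s=manip.sense(); print(s["time"],s["tcp_pos"],s["tool_rot"],s["ft_force"])
p,d=optics.capture("top"); P=cloud(cam("top"),d)*1e3
cv2.imwrite("pics/tl.png",p[:,:,::-1])
a=np.radians(34.72); bx=np.array([np.cos(a),np.sin(a)]); by=np.array([-bx[1],bx[0]])
B=np.stack([(P[...,:2]-[596.6,13.7])@bx,(P[...,:2]-[596.6,13.7])@by],-1)
m=(abs(P[...,2]-55)<6)&(abs(B[...,0])<135)&(abs(B[...,1])<90)
n,l,st,_=cv2.connectedComponentsWithStats(m.astype(np.uint8)); m=l==1+st[1:,4].argmax()
print("z",np.median(P[m][:,2]),m.sum()); r=rect(B[m]/1e3); print("bay frame",r[:3],r[3].round(1).tolist())
print("tcp bay",(s["tcp_pos"][:2]*1e3-[596.6,13.7])@bx,(s["tcp_pos"][:2]*1e3-[596.6,13.7])@by)
E
python3 look.py; python3 -c "
from h import *
p,d=optics.capture('scene'); cv2.imwrite('pics/s2.png',cv2.resize(p[100:360,150:450],None,fx=2,fy=2)[:,:,::-1])"
```

```text
4.2 [ 0.51535288 -0.05071556  0.13043786] [-1.79993193e+02  2.37641887e-02  3.61843232e+01] [-0.10254855 -0.88150379  0.99917195]
z 55.03960439665245 1150
bay frame ((0.09503555297851562, -0.27703094482421875), (121.16239166259766, 90.33642578125), 1.9670923948287964) [[-62.0, 42.79999923706055], [-58.900001525878906, -47.5], [62.20000076293945, -43.29999923706055], [59.099998474121094, 46.900001525878906]]
tcp bay -103.46963262870091 -6.670429642093353
```

View pics/s2.png

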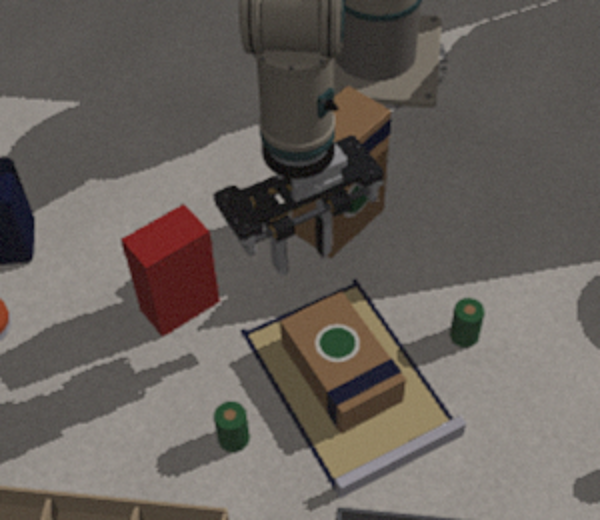

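It landed lying with the window up at crop (338,343), inside the outline. Its top end is about 59 mm short of the stop, yawed 2°. I'll step back, align to the bay yaw and lower behind the foot end.

Request:
{"fn": "carry_out", "kwargs": {
  "deltas": [
    [50, [-12, -5, 0], [0, 0, 1.5]],
    [50, [0, 0, 0], [0, 0, 0]],
    [50, [0, 0, 20], [0, 0, 0]],
    [50, [0, 0, 25], [0, 0, 0]],
    [50, [0, 0, 25], [0, 0, 0]],
    [50, [0, 0, 25], [0, 0, 0]],
    [50, [0, 0, 10], [0, 0, 0]],
    [50, [0, 0, 0], [0, 0, 0]]
  ]
}}

```text
time: 5.1
tcp_pos: [0.5024, -0.0534, 0.0244]
tool_rot: [-179.9, 0.1, 34.7]
ft_force: [-0.9, -0.6, -0.4]
finger_gap: 0.5
grip_force: 0.0
```

Request:
{"fn": "carry_out", "kwargs": {
  "deltas": [
    [50, [6, 0, 0], [0, 0, 0]],
    [50, [6, 0, 0], [0, 0, 0]],
    [50, [6, 0, 0], [0, 0, 0]],
    [50, [6, 0, 0], [0, 0, 0]],
    [50, [6, 0, 0], [0, 0, 0]],
    [50, [6, 0, 0], [0, 0, 0]],
    [50, [6, 0, 0], [0, 0, 0]],
    [50, [0, 0, 0], [0, 0, 0]]
  ]
}}

```text
time: 5.9
tcp_pos: [0.5393, -0.0286, 0.0255]
tool_rot: [180.0, -0.1, 34.8]
ft_force: [0.1, -0.1, 0.6]
finger_gap: 0.499
grip_force: 0.0
```

```bash
python3 look.py
```

```text
5.9 [ 0.53932695 -0.0285833   0.02554772] [ 1.79952523e+02 -1.47225628e-01  3.47520819e+01] [ 0.12017384 -0.13164196  0.61528802]
z 55.08988753207844 1055
bay frame ((32.74805450439453, -2.4725112915039062), (110.38599395751953, 90.23297119140625), 0.0008793579763732851) [[-22.399999618530273, 42.599998474121094], [-22.399999618530273, -47.599998474121094], [87.9000015258789, -47.599998474121094], [87.9000015258789, 42.599998474121094]]
tcp bay -71.15846224934836 -2.1337557016724062
```

It's now square, with 32 mm to go.

Request:
{"fn": "carry_out", "kwargs": {
  "deltas": [
    [50, [6, 0, 0], [0, 0, 0]],
    [50, [6, 0, 0], [0, 0, 0]],
    [50, [6, 0, 0], [0, 0, 0]],
    [50, [4, 0, 0], [0, 0, 0]],
    [50, [3, 0, 0], [0, 0, 0]],
    [50, [2, 0, 0], [0, 0, 0]],
    [50, [2, 0, 0], [0, 0, 0]],
    [50, [0, 0, 0], [0, 0, 0]]
  ]
}}

```text
time: 6.75
tcp_pos: [0.5619, -0.0127, 0.0255]
tool_rot: [180.0, -0.0, 34.7]
ft_force: [-0.6, 0.1, -0.8]
finger_gap: 0.497
grip_force: 0.3
```

Request:
{"fn": "carry_out", "kwargs": {
  "deltas": [
    [50, [1, 0, 0], [0, 0, 0]],
    [50, [1, 0, 0], [0, 0, 0]],
    [50, [0, 0, 0], [0, 0, 0]],
    [50, [0, 0, 0], [0, 0, 0]],
    [50, [0, 0, 0], [0, 0, 0]],
    [50, [0, 0, 0], [0, 0, 0]],
    [50, [0, 0, 0], [0, 0, 0]],
    [50, [0, 0, 0], [0, 0, 0]]
  ]
}}

```text
time: 7.55
tcp_pos: [0.5632, -0.012, 0.0255]
tool_rot: [180.0, -0.0, 34.7]
ft_force: [-0.1, 0.0, -0.6]
finger_gap: 0.505
grip_force: 0.4
```

```bash
python3 look.py
```

```text
7.55 [ 0.56317909 -0.01195462  0.0254853 ] [ 1.79994676e+02 -1.45742457e-02  3.47010467e+01] [-0.0636929   0.04962363 -0.56738661]
z 54.95826814332594 876
bay frame ((69.38351440429688, -2.398265838623047), (94.58668518066406, 90.19314575195312), 0.2286233752965927) [[21.899999618530273, 42.5], [22.299999237060547, -47.70000076293945], [116.9000015258789, -47.29999923706055], [116.5, 42.900001525878906]]
tcp bay -42.082166999439224 -2.051265211816368
```

Request:
{"fn": "carry_out", "kwargs": {
  "deltas": [
    [50, [1, 0, 0], [0, 0, 0]],
    [50, [1, 0, 0], [0, 0, 0]],
    [50, [1, 0, 0], [0, 0, 0]],
    [50, [0, 0, 0], [0, 0, 0]],
    [50, [0, 0, 0], [0, 0, 0]],
    [50, [0, 0, 0], [0, 0, 0]],
    [50, [0, 0, 0], [0, 0, 0]],
    [50, [0, 0, 0], [0, 0, 0]]
  ]
}}

```text
time: 8.4
tcp_pos: [0.5657, -0.0102, 0.0255]
tool_rot: [180.0, -0.0, 34.7]
ft_force: [-0.9, -1.5, -0.6]
finger_gap: 0.5
grip_force: 0.8
```

Request:
{"fn": "carry_out", "kwargs": {
  "deltas": [
    [50, [0.5, 0, 0], [0, 0, 0]],
    [50, [0, 0, 0], [0, 0, 0]],
    [50, [0.5, 0, 0], [0, 0, 0]],
    [50, [0, 0, 0], [0, 0, 0]],
    [50, [0, 0, 0], [0, 0, 0]],
    [50, [0, 0, 0], [0, 0, 0]],
    [50, [0, 0, 0], [0, 0, 0]],
    [50, [0, 0, 0], [0, 0, 0]]
  ]
}}

```text
time: 9.2
tcp_pos: [0.5656, -0.0102, 0.0255]
tool_rot: [-180.0, 0.1, 34.7]
ft_force: [-4.5, -2.8, 4.5]
finger_gap: 0.497
grip_force: 2.6
```

It has met the stop and the force is rising. I'll press a little more to seat and square it.

Request:
{"fn": "carry_out", "kwargs": {
  "deltas": [
    [50, [1, 0, 0], [0, 0, 0]],
    [50, [0, 0, 0], [0, 0, 0]],
    [50, [0, 0, 0], [0, 0, 0]],
    [50, [0, 0, 0], [0, 0, 0]],
    [50, [0, 0, 0], [0, 0, 0]],
    [50, [0, 0, 0], [0, 0, 0]],
    [50, [0, 0, 0], [0, 0, 0]],
    [50, [0, 0, 0], [0, 0, 0]]
  ]
}}

```text
time: 10.0
tcp_pos: [0.5656, -0.0102, 0.0255]
tool_rot: [-180.0, 0.2, 34.7]
ft_force: [-5.2, -3.9, 4.7]
finger_gap: 0.497
grip_force: 3.4
```

```bash
python3 look.py
```

```text
10.0 [ 0.56562467 -0.01021614  0.02546635] [-1.79966042e+02  1.73129324e-01  3.46736540e+01] [-5.22765406 -3.86487452  4.65539296]
z 55.371089962721 848
bay frame ((73.97471618652344, -2.434436798095703), (92.92987060546875, 90.27845001220703), 0.2199227213859558) [[27.299999237060547, 42.5], [27.700000762939453, -47.79999923706055], [120.5999984741211, -47.400001525878906], [120.30000305175781, 42.900001525878906]]
tcp bay -39.081854530291665 -2.015244958442615
```

It's fully home at 120.5 mm and square to 0.2°. Now I'll back off and rise clear.

Request:
{"fn": "carry_out", "kwargs": {
  "deltas": [
    [50, [-2, 0, 0], [0, 0, 0]],
    [50, [-3, 0, 0], [0, 0, 0]],
    [50, [-10, 0, 0], [0, 0, 0]],
    [50, [-10, 0, 0], [0, 0, 0]],
    [50, [-10, 0, 0], [0, 0, 0]],
    [50, [0, 0, -30], [0, 0, 0]],
    [50, [0, 0, -40], [0, 0, 0]],
    [50, [0, 0, -40], [0, 0, 0]]
  ]
}}

```text
time: 10.85
tcp_pos: [0.5372, -0.0296, 0.1363]
tool_rot: [-180.0, 0.1, 34.7]
ft_force: [0.9, -0.1, 0.0]
finger_gap: 0.495
grip_force: 0.0
```

Request:
{"fn": "carry_out", "kwargs": {
  "deltas": [
    [50, [0, 0, -40], [0, 0, 0]],
    [50, [0, 0, -40], [0, 0, 0]],
    [50, [-30, 0, 0], [0, 0, 0]],
    [50, [-30, 0, 0], [0, 0, 0]],
    [50, [-20, 0, 0], [0, 0, 0]],
    [50, [0, 0, 0], [0, 0, 0]],
    [50, [0, 0, 0], [0, 0, 0]],
    [50, [0, 0, 0], [0, 0, 0]]
  ]
}}

```text
time: 11.65
tcp_pos: [0.4735, -0.074, 0.2155]
tool_rot: [180.0, -0.1, 34.8]
ft_force: [0.4, 0.7, 0.0]
finger_gap: 0.494
grip_force: 0.0
```

```bash
python3 look.py
```

```text
11.65 [ 0.4735455  -0.07395437  0.21553253] [ 1.79983467e+02 -6.82718719e-02  3.47551788e+01] [0.38471814 0.74145224 0.03597175]
z 55.180661271720275 2016
bay frame ((44.64667510986328, -2.3526535034179688), (90.30265808105469, 150.41236877441406), 89.99772644042969) [[-30.600000381469727, -47.5], [119.9000015258789, -47.5], [119.9000015258789, 42.79999923706055], [-30.600000381469727, 42.79999923706055]]
tcp bay -151.0690578791064 -1.9593817120767056
```

View pics/tl.png

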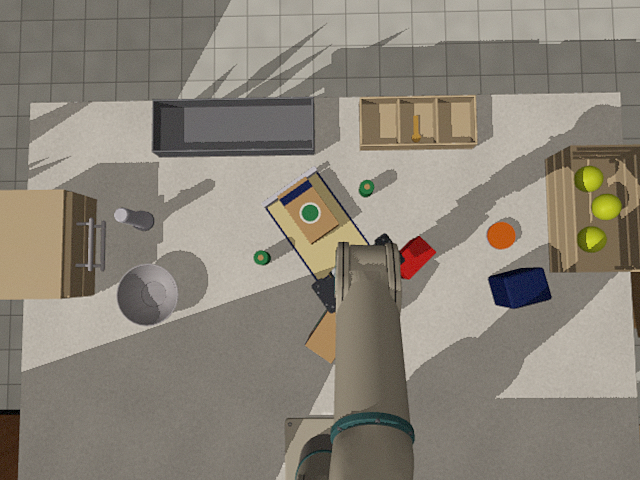

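The carton lies window up at (311,212). Its top end is flush with the stop at 119.9 mm with about 0° of yaw, inside the outline. The bystanders haven't moved and the arm is clear.

```bash
python3 -c "
from plant import manip; print(manip.hand_in())"
```

```text
the job is handed in; nothing more can be done
None
```

The job is handed in at about 12 s: the carton lies window up inside the bay, its top end flush and square against the stop by the last overhead measurement, with the arm clear and the bystanders unmoved in the final picture.

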